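# Shim the rocking comparator stand

## Robot

A 6-joint arm with a two-finger parallel gripper is mounted at the origin on the work surface. World frame = base frame: x ahead of the robot, y to its left, z up, the work surface at z = 0. Lengths are in m, angles in rad, forces in N, time in s.
With the tool pointing down it reaches from about 0.3 to 0.775 m from the base axis. Payload 14.6 kg.
Tool frame: the origin (TCP) lies at the centre of the arm's flange, where the gripper is bolted on; the fingertips stand 199 mm ahead of it and the grasp point (between the pads) lies 180 mm ahead of it; z points along the fingers, y is the line along which they close (so a half turn about z gives the same grasp; the last joint's range is limited). The gripper opens to 94 mm and grips with 3 to 60 N. Pads are 16 mm wide; open, the fingers measure 119 mm over their backs; the gripper's body (75 mm by 177 mm) begins 78 mm behind the grasp point.
Start: joints at [-1.299, 0.3, 1.521, -0, 1.321, -0.067], TCP at [0.183, -0.519, 0.405] pointing down, gripper open.
Joint ranges: [-3.03, 3.03], [-0.79, 2.21], [0.23, 2.52], [-1.04, 4.18], [0, 3.07], [-2.55, 2.55]. Speed limits (rad/s): [2.22, 2.22, 2.57, 3.14, 3.14, 3.14].

## Interface

Orientations are given as [roll, pitch, yaw] about the fixed x, y, z axes, in that order (R = Rz(yaw) Ry(pitch) Rx(roll)).
In Python, from station import ctrl gives the robot as it stands. The module is installed in compiled form; this text tells all that it offers.
- The arm moves only by the tool servo_tool, never from a script. Its argument "motion" is a list of rows, each a list of 5 numbers: the closure, from 0 (fully open) to 1 (shut), then the shift along the world's x, y, z in cm, then the turn about the world's z in degrees. A call has 1 to 20 rows; each row is the pose to reach, as a shift and turn from the pose commanded when the call began; what a row does not reach only later rows make up. A row lasts 1/8 s, in which the tool goes at most 62.5 mm and 10.7 degrees, less where a joint would pass 70% of its speed; a pose out of reach is approached as far as the arm can. A call with a gripper value outside its range is refused whole. The fingers move at their own pace and stop on an object; "squeeze" is the grip in N (left out, the last holds). Time passes only in rows, so rows that repeat a pose let the fingers close. It gives the time, the measured TCP pose, the force, the opening and the grip force at its end, in the units of the state.
- ctrl.get_obs(): the state, without advancing time (a new reading comes with each control period).
- ctrl.camera(name): name is "side" or "top"; returns a dict with "image" (384x512x3 uint8, red, green, blue), "fx", "fy", "cx", "cy" (pixels), "dist" ([k1, k2, p1, p2, k3] as OpenCV has them; the pictures are not rectified), "camera_from_world" (4x4, takes a point from world to camera coordinates). Camera axes: x right, y up, looking along -z (the intrinsics and any distortion apply to the point x, -y, -z); pixel columns grow to the right and rows downward; lengths in m; the calibration is good to about 2 mm. A picture is of the moment at which its call begins. There is no depth.
- ctrl.hand_in(): hands the job in; it is judged then, once.
The state is a dict: "time_s": time; "qpos": joint angles; "joint_vel": joint speeds; "tau": joint torques, N m; "ee_pos": TCP position; "eef_rot": TCP orientation; "force": force on the tool from outside, world axes, zero at the start; "moment": the same for the moment, N m; "grip_width": finger opening in m; "grip_force": force on a finger pad.
Only numpy, scipy, OpenCV 4.12 (cv2) and the standard library are available. Lean on these libraries where they do the work, as an engineer would, in place of code of your own. Each camera call takes 0.05 s, during which the arm holds its last target. There are 200 camera calls.

## Task

The iron gauge stand rocks because its near left levelling foot hangs clear of the bench. Push the wooden wedge along the bench, thin end first, under that foot until it is tight and the rocking stops, then press down on the top of the plate near that corner to check that it stays put, and move clear. Only push and press with the fingertips: do not lift the wedge, do not shove the stand, and leave everything else where it is.

Things in the scene. Friction and masses are not known exactly. Their poses are not given: they have to be found in the camera images.
- stand: Cast-iron gauge stand, 9 kg. Plate 170 x 210 x 30 mm (x by y), underside 22 mm and top 52 mm above the bench. Corner lugs (radius 18, from 22 to 42 mm high) at x +-95, y +-115 mm hold levelling screws with ball feet. Origin: plate centre at bench level, z up. Column 200 mm high at x 58, y -55, its arm and dial gauge reach to x -33, y -83 to -27; the -x, +y quarter is bare.
- corner (a point): Press point on the plate's flat bare top, at x -60, y +75 mm of the stand, 52 mm above the bench; axes as the stand's. While the foot hangs free, about 5 N here tips the stand down until the short foot meets the bench, turning about the line through the feet at (-95,-115) and (95,115); let go, it tips back. With the wedge tight it stays put, even at 20 N.
- foot (a point): Centre of the ball (radius 10 mm) that ends the short foot, at x -95, y +115 mm of the stand, under its near left lug. The ball's lowest point hangs 6 to 11 mm above the bench (differs each time); the foot is stiff in its lug. The screw's head (24 mm wide, other heads 56 mm high) tops out at 62 to 67 mm.
- wedge: Plain hardwood wedge, 110 x 50 mm (x, y), about 90 g, flat on the bench. Origin: centre of underside. Thin end (2 mm) at x +55; top slopes straight up to 16 mm at x -25; then a heel 30 mm high, upright flat back at x -55. Starts with the thin end 35 to 75 mm short of the foot, up to 15 mm to one side and turned up to 0.2 rad. Slides at about 1 N; 8 to 12 N of push jams it tight; it stays by friction.
- ramp (a point): Middle of the wedge's thin upper edge (wedge x +55, z +2 mm). Its z axis is square to the sloping top, its x axis points down the slope towards the thin end, its y axis is the wedge's y.
- punch: Bystander: steel doming punch standing upright, 28 mm diameter, 96 mm high, about 90 mm to the right of the wedge. Origin under its centre.
- firebrick: Bystander: fire brick 110 x 65 x 50 mm lying flat to the left of the wedge. Origin under its centre.
- collar: Bystander: brass collar, 44 mm diameter, 52 mm high, standing on the plate under the gauge. Origin under its centre.
- jar: Bystander: glass jar with a steel lid, 84 mm diameter, 120 mm high, left. Origin under its centre.
- hammer: Bystander: hammer 260 mm long lying on the bench, right. Origin under its middle.
There are look-alikes about, which are no part of the job. Several things look just like the wedge: the one meant starts nearest to the robot's base.

How it is judged:
By the outcome, as a careful person would: the job done as asked, in the order asked, and still so for the second after the job is handed in, with the robot touching nothing.
It also fails if it takes over 48 s, if anything falls off the work surface, if the arm or the gripper's body presses on something with over 40 N, if the wrist force passes 120 N, or if a joint passes its speed limit or range.

## Working session

There is one attempt and no reset: what is moved stays moved. The work goes in short steps, Python scripts to look and compute and a tool call to move; the robot and the scene stay as the last step left them, time stands still between calls to the robot, and variables do not carry over. Pictures are saved under pics/ and viewed, at most 10 in all, crops included, and the job is handed in when it is done.

Besides the shell and the picture viewer there is one more tool, called as name(argument=value, ...) on one line, values as JSON. servo_tool: Moves the arm, as the interface text tells. Its arguments: {"type":"object","properties":{"motion":{"type":"array","items":{"type":"array","items":{"type":"number"}}},"squeeze":{"type":"number"}},"required":["motion"]}

```bash
mkdir -p pics
cat > h.py <<'E'
import numpy as np, cv2
from station import ctrl
def cam(n):
    c=ctrl.camera(n); K=np.array([[c['fx'],0,c['cx']],[0,c['fy'],c['cy']],[0,0,1.]]); 
    T=np.diag([1,-1,-1,1.])@np.array(c['camera_from_world']); return c['image'],K,np.array(c['dist'],float),T
def ray(px,K,d,T,z):
    p=cv2.undistortPoints(np.array(px,float).reshape(-1,1,2),K,d).reshape(-1,2)
    D=np.c_[p,np.ones(len(p))]@T[:3,:3]; o=-T[:3,:3].T@T[:3,3]
    return o+D*((z-o[2])/D[:,2])[:,None]
def proj(P,K,d,T):
    return cv2.projectPoints(np.array(P,float).reshape(-1,3),cv2.Rodrigues(T[:3,:3])[0],T[:3,3],K,d)[0].reshape(-1,2)
E
python3 - <<'E'
from h import *
for n in('top','side'):
    im,K,d,T=cam(n); cv2.imwrite(f'pics/{n}0.png',cv2.resize(im[:,:,::-1],(800,600),interpolation=cv2.INTER_CUBIC)); np.save(f'{n}0.npy',im)
    print(n,K[0,0],d,-T[:3,:3].T@T[:3,3],T[2,:3])
print(ctrl.get_obs())
E
```

```text
top 381.2196181638302 [-0.10241723  0.          0.          0.          0.        ] [ 0.5369671  -0.02218917  1.23124892] [ 0.0816312   0.02689373 -0.99629969]
side 359.61083889843337 [-0.10578401  0.          0.          0.          0.        ] [ 0.25812393 -0.7639107   0.62933372] [ 0.36722077  0.75732989 -0.54000033]
{'time_s': 0.1, 'qpos': array([-1.29861231e+00,  3.00407524e-01,  1.52150861e+00,  9.48492395e-06,
        1.32070868e+00, -6.65966206e-02]), 'joint_vel': array([-1.92977856e-03, -2.82244990e-03, -1.45752197e-03, -3.30872748e-04,
       -1.63584936e-06,  2.53622262e-04]), 'tau': array([ 1.47387691e-03, -5.32644582e+01, -3.53285086e+01,  7.09062768e-02,
        2.34920578e-02, -9.23024822e-05]), 'ee_pos': array([ 0.18277735, -0.51871066,  0.40415176]), 'eef_rot': array([-3.14056339e+00, -7.78546918e-05,  3.38778248e-01]), 'force': array([ 0.80179803, -0.33478061, -1.31267413]), 'moment': array([-0.03805427, -0.02593321,  0.00677735]), 'grip_force': 0.0, 'grip_width': 0.09410048719176}
```

View pics/top0.png

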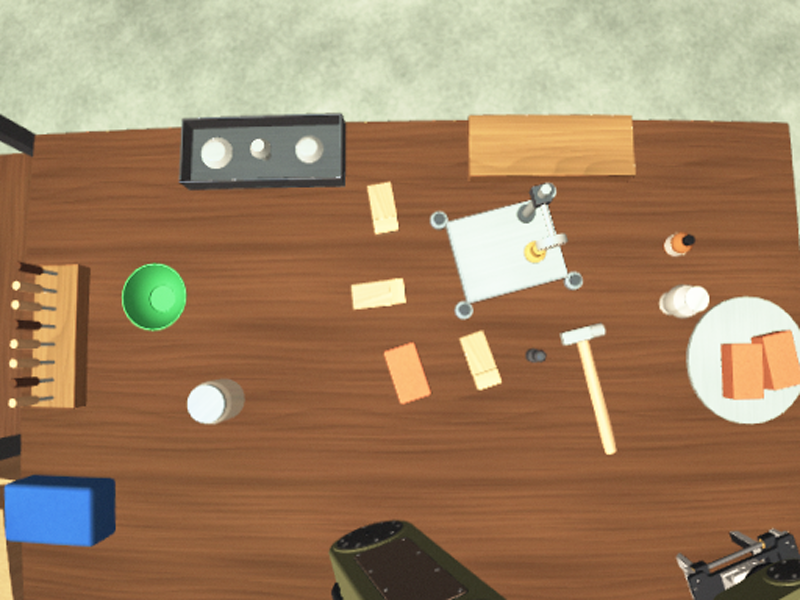

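View pics/side0.png

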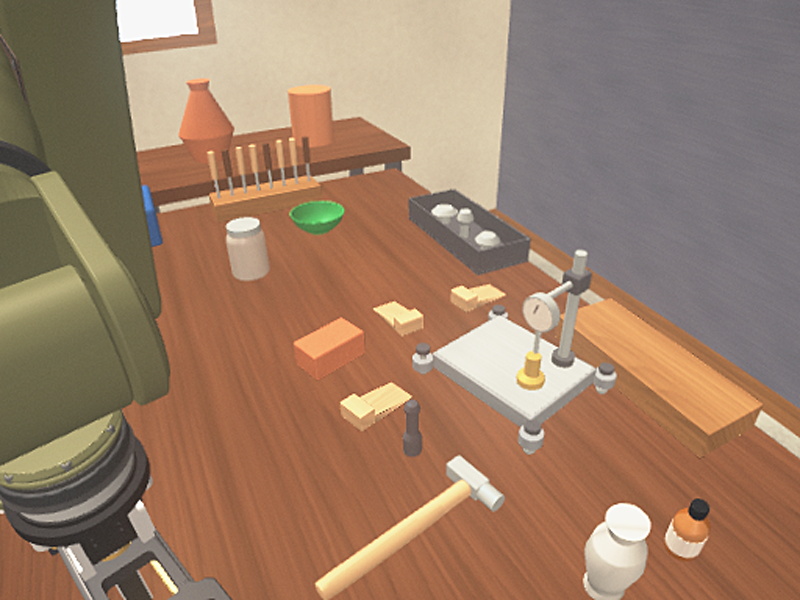

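The top view shows three wedge look-alikes, in 800x600 pixels: A (480,360), B (378,293) and C (383,207). The base lies below the bottom edge of the image, so A is nearest to it. A also lies between the fire brick (407,373) and the punch (536,355), with its thin end towards the near-left foot (464,310). I'll measure A and confirm it in a crop.

```bash
cat > m.py <<'E'
from h import *
def wedge(im,K,d,T,roi):
    hsv=cv2.cvtColor(im,cv2.COLOR_RGB2HSV); m=cv2.inRange(hsv,(12,40,170),(32,180,255))
    k=np.zeros_like(m); x0,y0,x1,y1=roi; k[y0:y1,x0:x1]=m[y0:y1,x0:x1]
    c=max(cv2.findContours(k,cv2.RETR_EXTERNAL,cv2.CHAIN_APPROX_NONE)[0],key=cv2.contourArea); return k,c
if __name__=='__main__':
    im,K,d,T=cam('top')
    for n,roi in dict(A=(285,205,330,255),B=(220,170,264,202),C=(230,112,260,155)).items():
        k,c=wedge(im,K,d,T,roi); P=ray(c,K,d,T,0.01)[:,:2]
        r=cv2.minAreaRect((P*1000).astype(np.float32)); print(n,cv2.contourArea(c),np.round(r[0],1),np.round(r[1],1),r[2]); print(np.round(cv2.boxPoints(r),1).tolist())
        if n=='A': A=c;bx=cv2.boxPoints(r)/1000
    for nm,px,z in [('FL',(439,219),.056),('NL',(464,310),.064),('NR',(573,281),.056),('FR',(544,190),.056)]:
        print(nm,ray([[px[0]*.64-.2,px[1]*.64-.2]],K,d,T,z)*1000)
    x0,y0,x1,y1=255,100,385,250
    s=5; v=cv2.resize(im[y0+50:y1+10,x0:x1+20][:,:,::-1],None,fx=s,fy=s,interpolation=cv2.INTER_CUBIC)
    q=proj(np.c_[bx,[.01]*4],K,d,T); q=((q-[x0,y0+50]+.5)*s).astype(int); cv2.polylines(v,[q.reshape(-1,1,2)],True,(255,0,0),1)
    cv2.imwrite('pics/crop1.png',v)
E
python3 m.py
```

```text
A 580.5 [ 507.4 -146.7] [116.1  55.2] 18.714563369750977
[[443.5, -139.1999969482422], [461.20001220703125, -191.5], [571.2000122070312, -154.1999969482422], [553.5, -102.0]]
B 544.0 [645.6  61.9] [ 55.3 112.9] 6.8317718505859375
[[611.4000244140625, 114.69999694824219], [624.9000244140625, 2.5], [679.7000122070312, 9.100000381469727], [666.2999877929688, 121.19999694824219]]
C 481.5 [825.6  51. ] [108.7  54.1] 8.827832221984863
[[767.7999877929688, 69.4000015258789], [776.0999755859375, 16.0], [883.5, 32.599998474121094], [875.2000122070312, 86.0999984741211]]
FL [[789.83231525 -65.08604952  56.        ]]
NL [[ 606.39352818 -111.35081595   64.        ]]
NR [[ 662.3321525  -329.75047084   56.        ]]
FR [[ 847.35431884 -277.70226562   56.        ]]
```

View pics/crop1.png

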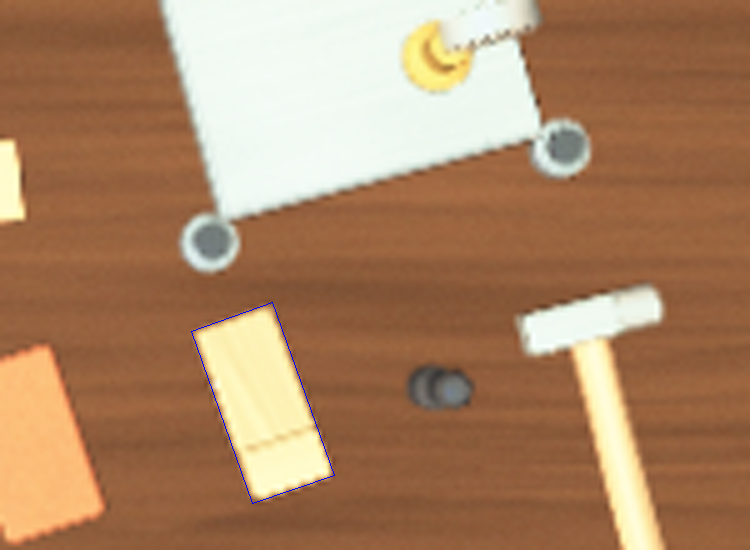

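The crop confirms wedge A: a heel band at the back (290,460), the thin end (232,315) pointing at the near-left foot (210,240), the brick to its left and the punch (440,388) to its right. Wedge yaw is about 18.7°, the centre of its back is about (455,-164) mm, and the foot is about (606,-110) mm. The tool's yaw of 19.4° already suits the push.

servo_tool(motion=[[0.84,3,4.3,0,0],[0.84,6,8.6,0,0],[0.84,9,12.9,0,0],[0.84,12,17.2,0,0],[0.84,15,21.5,0,0],[0.84,18,25.8,0,0],[0.84,21,30.1,0,0],[0.84,24,34.4,0,-0.7],[0.84,24,34.4,-4,-0.7],[0.84,24,34.4,-8,-0.7],[0.84,24,34.4,-12,-0.7],[0.84,24,34.4,-15,-0.7],[0.84,24,34.4,-17.5,-0.7],[0.84,24,34.4,-19,-0.7],[0.84,24,34.4,-19.2,-0.7],[0.84,24,34.4,-19.2,-0.7]], squeeze=10)

```text
time_s: 2.15
ee_pos: [0.423, -0.1748, 0.2133]
eef_rot: [3.141, -0.001, 0.327]
force: [0.6, 0.1, -0.8]
grip_width: 0.0153
grip_force: 0.0
```

Run:
```python
from h import *
a,K,d,T=cam('side'); print(ctrl.get_obs()['force'],ctrl.get_obs()['ee_pos'],ctrl.get_obs()['grip_width'])
s=cv2.resize(a[180:320,150:420],None,fx=2.9,fy=2.9,interpolation=cv2.INTER_CUBIC)[:,:,::-1]
cv2.imwrite('pics/s1.png',s)
```

```text
[ 0.25996622 -0.55555763  0.45270597] [ 0.42301529 -0.17484683  0.21344306] 0.015503735151884608
```

View pics/s1.png

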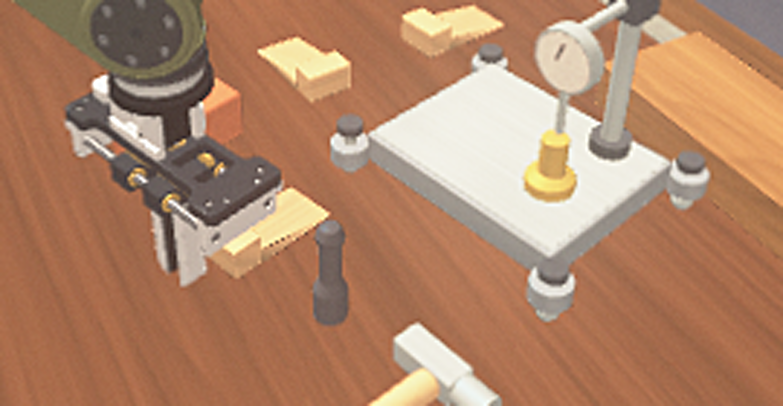

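The side view shows both fingers (170–190,265) squarely behind the heel (240,255), with the punch (330,290) clear to the right. I'll start the push.

servo_tool(motion=[[0.84,0.38,0.13,0,0],[0.84,0.76,0.26,0,0],[0.84,1.14,0.39,0,0],[0.84,1.52,0.51,0,0],[0.84,1.89,0.64,0,0],[0.84,2.27,0.77,0,0],[0.84,2.65,0.9,0,0],[0.84,3.03,1.03,0,0],[0.84,3.41,1.16,0,0],[0.84,3.79,1.28,0,0],[0.84,4.17,1.41,0,0],[0.84,4.55,1.54,0,0],[0.84,4.92,1.67,0,0],[0.84,5.3,1.8,0,0],[0.84,5.68,1.93,0,0],[0.84,6.06,2.05,0,0],[0.84,6.44,2.18,0,0],[0.84,6.63,2.25,0,0]])

```text
time_s: 4.45
ee_pos: [0.4893, -0.1521, 0.2127]
eef_rot: [3.142, -0.0, 0.327]
force: [-0.5, -0.6, 0.4]
grip_width: 0.0152
grip_force: 0.4
```

Run:
```python
from h import *
a,K,d,T=cam('side'); print(ctrl.get_obs()['force'],ctrl.get_obs()['ee_pos'])
s=cv2.resize(a[170:290,200:360],None,fx=4.9,fy=4.9,interpolation=cv2.INTER_CUBIC)[:,:,::-1]
cv2.imwrite('pics/s2.png',s)
```

```text
[ 0.45956104  0.22395424 -0.36445806] [ 0.48939381 -0.15212048  0.21267131]
```

View pics/s2.png

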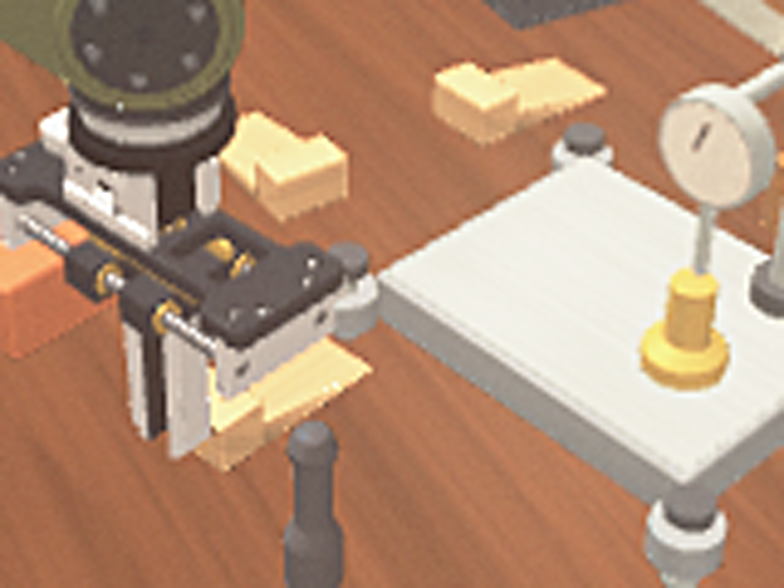

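The wedge's thin right corner (370,370) has reached the foot's lug (350,305) and the wedge is still square to the fingers. I'll continue more slowly and watch the force.

servo_tool(motion=[[0.84,0.19,0.06,0,0],[0.84,0.38,0.13,0,0],[0.84,0.57,0.19,0,0],[0.84,0.76,0.26,0,0],[0.84,0.95,0.32,0,0],[0.84,1.14,0.39,0,0],[0.84,1.33,0.45,0,0],[0.84,1.52,0.51,0,0],[0.84,1.71,0.58,0,0],[0.84,1.89,0.64,0,0]])

```text
time_s: 5.75
ee_pos: [0.5081, -0.1458, 0.2126]
eef_rot: [-3.142, 0.0, 0.327]
force: [0.0, -0.4, 0.4]
grip_width: 0.0153
grip_force: 0.2
```

Run:
```python
from h import *
a,K,d,T=cam('side'); print(ray([[275.5,245.5]],K,d,T,.001), ctrl.get_obs()['force'])
b,K,d,T=cam('top'); 
s=cv2.resize(b[160:260,255:395],None,fx=5.5,fy=5.5,interpolation=cv2.INTER_CUBIC)[:,:,::-1]
cv2.imwrite('pics/t2.png',s)
```

```text
[[ 0.60976985 -0.14224199  0.001     ]] [-0.21312423  0.75255863  0.0340808 ]
```

View pics/t2.png

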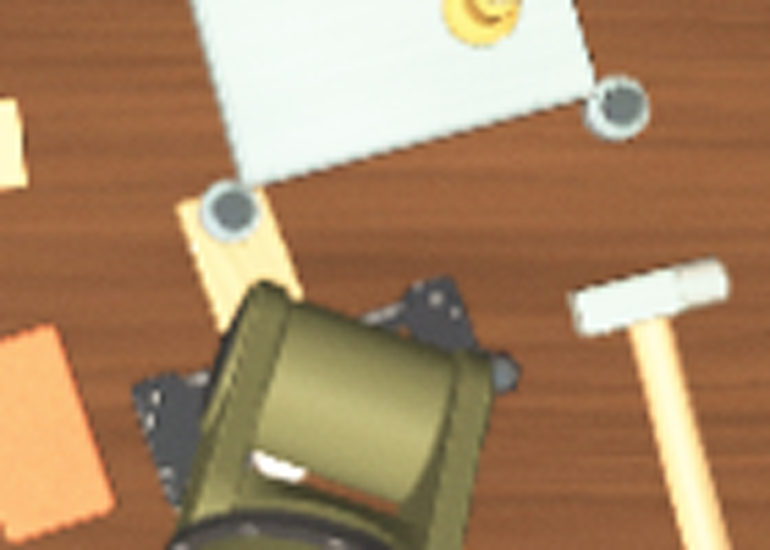

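The top view shows the wedge centred under the foot: lug at (232,210), wedge edges at about x=193 and 270. The thin end is just past it. I'll push on until the force rises.

servo_tool(motion=[[0.84,0.1,0.03,0,0],[0.84,0.19,0.06,0,0],[0.84,0.28,0.1,0,0],[0.84,0.38,0.13,0,0],[0.84,0.47,0.16,0,0]])

```text
time_s: 6.48
ee_pos: [0.5128, -0.1442, 0.2127]
eef_rot: [3.142, -0.0, 0.327]
force: [-0.2, -0.6, -0.4]
grip_width: 0.0151
grip_force: 0.3
```

servo_tool(motion=[[0.84,0.1,0.03,0,0],[0.84,0.19,0.06,0,0],[0.84,0.28,0.1,0,0],[0.84,0.38,0.13,0,0],[0.84,0.47,0.16,0,0]])

```text
time_s: 7.1
ee_pos: [0.5174, -0.1426, 0.2126]
eef_rot: [-3.142, 0.0, 0.327]
force: [-1.6, -0.7, 0.8]
grip_width: 0.0153
grip_force: 1.1
```

Force may be rising (the noise is about 0.8 N). I'll take small steps.

servo_tool(motion=[[0.84,0.1,0.03,0,0],[0.84,0.19,0.06,0,0],[0.84,0.28,0.1,0,0]])

```text
time_s: 7.48
ee_pos: [0.5199, -0.1418, 0.2126]
eef_rot: [-3.141, 0.001, 0.327]
force: [-8.6, -3.5, 6.7]
grip_width: 0.0153
grip_force: 4.6
```

servo_tool(motion=[[0.84,0.1,0.03,0,0],[0.84,0.19,0.06,0,0]])

```text
time_s: 7.72
ee_pos: [0.5215, -0.1414, 0.2127]
eef_rot: [-3.141, 0.003, 0.327]
force: [-14.5, -4.6, 10.7]
grip_width: 0.0152
grip_force: 7.3
```

servo_tool(motion=[[0.84,0.1,0.03,0,0],[0.84,0.19,0.06,0,0]])

```text
time_s: 7.98
ee_pos: [0.5231, -0.1409, 0.2127]
eef_rot: [-3.14, 0.004, 0.327]
force: [-19.0, -7.1, 13.5]
grip_width: 0.0152
grip_force: 10.1
```

The push force is 20 N, above the 8–12 N that jams the wedge. I'll back straight off along the push line, then rise.

servo_tool(motion=[[0.84,-0.1,-0.03,0,0],[0.84,-0.28,-0.1,0,0],[0.84,-0.6,-0.2,0,0],[0.84,-1.5,-0.51,0,0],[0.84,-2.8,-0.95,0,0],[0.84,-4,-1.36,0,0],[0.84,-4,-1.36,3,0],[0.84,-4,-1.36,7,0],[0.84,-4,-1.36,11,0],[0.84,-4,-1.36,14,0],[0.84,-4,-1.36,14,0]])

```text
time_s: 9.35
ee_pos: [0.4836, -0.1543, 0.3545]
eef_rot: [3.139, -0.003, 0.326]
force: [0.1, -0.8, -0.2]
grip_width: 0.015
grip_force: 0.0
```

Run:
```python
from h import *
print(ctrl.get_obs()['force'],ctrl.get_obs()['ee_pos'])
b,K,d,T=cam('top'); np.save('top1.npy',b); a=np.load('top0.npy')
# plate: low saturation bright
for im in (a,b):
    h=cv2.cvtColor(im,cv2.COLOR_RGB2HSV); m=cv2.inRange(h,(0,0,170),(179,45,255)); k=np.zeros_like(m); k[115:195,288:366]=m[115:195,288:366]
    c=max(cv2.findContours(cv2.morphologyEx(k,cv2.MORPH_OPEN,np.ones((15,15))),cv2.RETR_EXTERNAL,cv2.CHAIN_APPROX_NONE)[0],key=cv2.contourArea)
    r=cv2.minAreaRect((ray(c,K,d,T,.052)[:,:2]*1000).astype(np.float32)); print(r)
sd,K2,d2,T2=cam('side')
v1=cv2.resize(b[130:260,260:390],(395,395),interpolation=cv2.INTER_CUBIC); v2=cv2.resize(sd[170:290,210:330],(395,395),interpolation=cv2.INTER_CUBIC)
cv2.imwrite('pics/c3.png',np.hstack([v1,v2])[:,:,::-1])
```

```text
[ 0.10941749 -0.78225317 -0.16677038] [ 0.48358613 -0.15429445  0.35450587]
((720.9935913085938, -172.55374145507812), (168.79583740234375, 155.2749481201172), 14.407288551330566)
((721.26318359375, -172.48446655273438), (168.92630004882812, 155.2749481201172), 14.4072904586792)
```

View pics/c3.png

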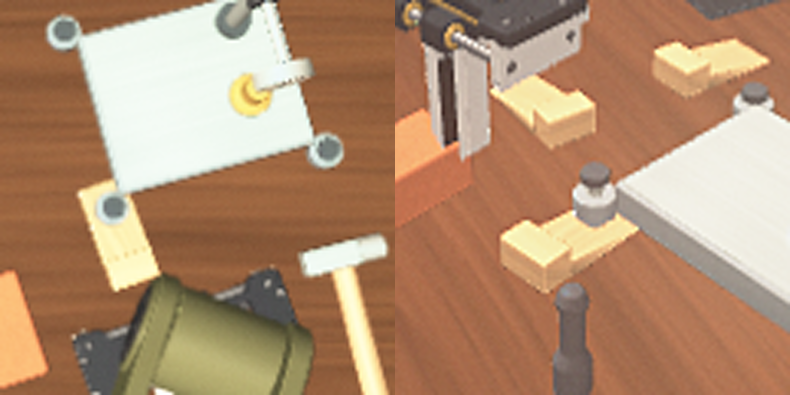

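In the top crop the wedge is centred under the lug (112,207). In the side crop the foot sits on the ramp (595,210), and the fitted plate pose hasn't changed. The press point comes out at about (650,-140) mm. Next I'll close the fingers, turn 90° so the gripper body stays clear of the gauge, and move above that point.

servo_tool(motion=[[1,1.6,0.1,1,10],[1,3.6,0.3,1,20],[1,5.6,0.5,1,30],[1,7.6,0.6,1,40],[1,9.6,0.8,1,50],[1,11.6,1,1,60],[1,13.6,1.2,1,70],[1,15.6,1.3,1,80],[1,16.6,1.4,1,90],[1,16.6,1.4,-2,90],[1,16.6,1.4,-5,90],[1,16.6,1.4,-7.5,90],[1,16.6,1.4,-9,90],[1,16.6,1.4,-9.5,90],[1,16.6,1.4,-9.5,90]])

```text
time_s: 11.32
ee_pos: [0.65, -0.1401, 0.2578]
eef_rot: [3.141, 0.0, 1.897]
force: [0.1, -0.6, 0.7]
grip_width: 0.0005
grip_force: 0.0
```

servo_tool(motion=[[1,0,0,-0.2,0],[1,0,0,-0.4,0],[1,0,0,-0.6,0],[1,0,0,-0.8,0],[1,0,0,-0.9,0],[1,0,0,-0.9,0]])

```text
time_s: 12.08
ee_pos: [0.65, -0.14, 0.2503]
eef_rot: [3.141, 0.0, 1.897]
force: [-7.4, 1.6, 15.2]
grip_width: 0.0004
grip_force: 7.3
```

At 15 N the plate stops the tips at its nominal height. I'll hold and see whether anything gives.

servo_tool(motion=[[1,0,0,-0.02,0],[1,0,0,-0.02,0],[1,0,0,-0.02,0],[1,0,0,-0.02,0],[1,0,0,-0.02,0],[1,0,0,-0.02,0]])

```text
time_s: 12.82
ee_pos: [0.65, -0.14, 0.2503]
eef_rot: [3.141, 0.001, 1.897]
force: [-7.7, 2.7, 16.0]
grip_width: 0.0004
grip_force: 8.0
```

servo_tool(motion=[[1,0,0,0.1,0],[1,0,0,0.3,0],[1,0,0,1,0],[1,0,0,4,0],[1,0,0,8,0],[1,0,0,12,0],[1,-5,0,14,0],[1,-10,0,15,0],[1,-15,0,15,0],[1,-20,0,15,0],[1,-25,0,15,0],[1,-25,0,15,0],[1,-25,0,15,0]])

```text
time_s: 14.45
ee_pos: [0.4004, -0.1402, 0.3991]
eef_rot: [3.141, 0.001, 1.897]
force: [-0.2, -0.1, -0.4]
grip_width: 0.0004
grip_force: 0.0
```

Run:
```python
from h import *
b,K,d,T=cam('top'); a=np.load('top1.npy'); sd,K2,d2,T2=cam('side')
print(ctrl.get_obs()['ee_pos'],np.abs(a[110:215,280:380].astype(int)-b[110:215,280:380]).mean())
v1=cv2.resize(b[130:260,260:390],(395,395),interpolation=cv2.INTER_CUBIC); v2=cv2.resize(sd[170:290,210:330],(395,395),interpolation=cv2.INTER_CUBIC)
cv2.imwrite('pics/c4.png',np.hstack([v1,v2])[:,:,::-1])
```

```text
[ 0.40076805 -0.1400855   0.39850205] 1.1121904761904762
```

View pics/c4.png

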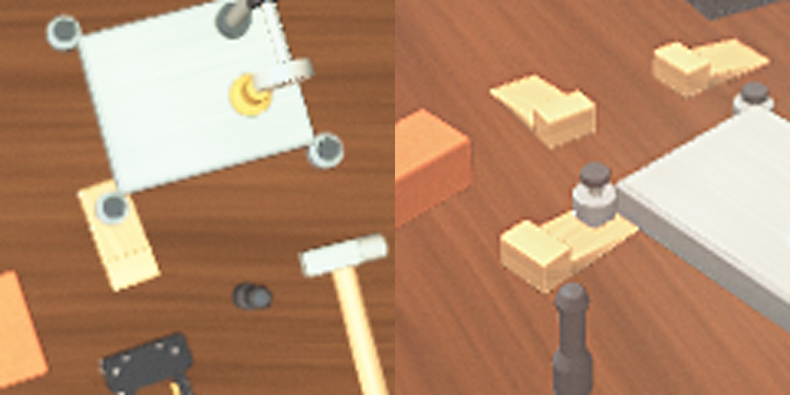

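The pictures before and after the press match: the foot (112,207) is still on the wedge, and the stand, punch and brick are where they were. The plate held at 16 N and the robot is clear.

```bash
python3 -c "
from station import ctrl
print(ctrl.hand_in())"
```

```text
the job is handed in; nothing more can be done
None
```

The wedge is jammed under the near left foot (pushed to about 20 N), the plate stayed put under a 16 N press near that corner, the arm is clear, and the job was handed in at about 14.5 s; no verdict came back.

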